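# Shut the tagged gas valve in the bench gas box

## Robot

A 7-joint arm with a two-finger parallel gripper is mounted at the origin on the work surface. World frame = base frame: x ahead of the robot, y to its left, z up, the work surface at z = 0. Lengths are in m, angles in rad, forces in N, time in s.
With the tool pointing down it reaches from about 0.35 to 0.9 m from the base axis. Payload 7.2 kg.
Tool frame: the origin (TCP) lies at the very end of the fingers, on their centre line; the grasp point (between the pads) lies 19 mm behind it; z points along the fingers, y is the line along which they close (so a half turn about z gives the same grasp; the last joint's range is limited). The gripper opens to 88 mm and grips with 3 to 60 N. Pads are 20 mm wide; open, the fingers measure 115 mm over their backs; the gripper's body (75 mm by 178 mm) begins 61 mm behind the grasp point.
Start: joints at [1.078, 0.411, -0.013, 1.596, 0.006, 1.134, -0.082], TCP at [0.258, -0.569, 0.223] pointing down, gripper open.
Joint ranges: [-2.95, 2.95], [-0.29, 1.99], [-1.47, 1.44], [0.14, 2.54], [-1.03, 4.17], [0.13, 1.85], [-2.86, 2.86]. Speed limits (rad/s): [2.39, 2.39, 3.01, 3.01, 3.14, 3.14, 3.14].

## Interface

Orientations are given as [roll, pitch, yaw] about the fixed x, y, z axes, in that order (R = Rz(yaw) Ry(pitch) Rx(roll)).
In Python, from workcell import move_to, movel, goto_joints, grip, pause, ik, read_state, snapshot, MotionError, sign_off gives the robot as it stands. Calls block until the motion is done:
- move_to(position, orientation): joint-space move of the TCP to a pose.
- movel(position, orientation=None, velocity=0.15, force_limit=None): straight line of the TCP; orientation=None keeps the orientation; velocity is the mean speed in m/s. With force_limit (N) it stops when the force on the tool has changed by that much, and returns True; else False.
- goto_joints(angles): joint-space move.
- grip(opening): finger opening in m; the grip force is fixed at half the most; returns when the fingers have stopped.
- pause(seconds).
- ik(position, orientation): joint angles nearest the present ones, or None.
- read_state(): the state.
- snapshot(name): name is "side" or "top" or "wrist"; returns a dict with "img" (400x640x3 uint8, blue, green, red), "z_map" (400x640 float32, m along the optical axis (not along the pixel's ray), 0 where there is no reading), "fx", "fy", "cx", "cy" (pixels), "extrinsics" (4x4, takes a point from camera to world coordinates). Camera axes: x right, y down, z forward; pixel columns grow to the right and rows downward; lengths in m; the calibration is good to about 2 mm. The wrist camera is an equidistant fisheye: a pixel r from the principal point sees the ray r / f radians off the axis. A picture is of the moment at which its call begins.
A pose or a line that the arm cannot do raises MotionError and nothing moves.
- sign_off(): hands the job in; it is judged then, once.
The state is a dict: "clock": time; "joint_positions": joint angles; "qd": joint speeds; "effort": joint torques, N m; "eef_pos": TCP position; "eef_rot": TCP orientation; "wrist_force": force on the tool from outside, world axes, zero at the start; "torque": the same for the moment, N m; "gripper_width": finger opening in m; "gripper_force": force on a finger pad.
Only numpy, scipy, OpenCV 4.12 (cv2) and the standard library are available. Lean on these libraries where they do the work, as an engineer would, in place of code of your own. Each camera call takes 0.05 s, during which the arm holds its last target. There are 200 camera calls.

## Task

Cooking is over: with your fingertips push the loose cover of the bench gas box aside by its upright pull, flat along its guides without lifting it, all the way to the end stop, so that the two valves lie open. Then push the lever of the tagged valve, the one with a round disc on its lever, round to fully shut, a quarter turn in all, and take the hand away; leave the other valve as it is, and leave the kitchen things on the table where they are.

Things in the scene. Friction and masses are not known exactly. Their poses are not given: they have to be found in the camera images.
- gas_box: Steel box fixed to the table, 200 wide (x) x 600 long (y), origin at the centre of its underside. Open well with both valves on the +y half (x -85 to 85, y 0 to 296, floor 3 high); fixed panel 92 high on the -y half. Rims 95 high, full length, carry the cover; outer skins and end plates 105 high guide and stop it. Yaw up to 10 degrees either way.
- cover_mid (a point): Middle of the top face of the loose flat aluminium cover on the rims: 186 (x) x 290 (y) x 4 mm, about 0.5 to 0.85 kg, top 99 above the table. In the box's frame it starts at y = 122 to 147, over the valves, and slides to -y until it meets the end plate at y = -151. Friction is a few N; it stays where it is left.
- cover_pull (a point): Middle of the cover's pull: a bare aluminium angle standing up across the cover, 110 long (x), 4 thick (y), top 129 above the table (15 above this point), 110 to the +y side of cover_mid. Push its +y face towards -y; on that side 33 of flat cover lies below the finger, then the end plate, 105 high.
- tagged_lever (a joint): Angle of the tagged valve's lever: 0 open, lever along its pipe, pointing to the box's +y; grows anticlockwise seen from above to 1.571, fully shut at its stop, lever across the pipe, pointing to the box's -x. Starts at 0 to 0.35. Steady friction of 0.35 N m (some 5 N near the lever's end); it stays where it is left.
- tagged_lever_pivot (a point): On the tagged lever's vertical pivot axis, 76 above the table. Black grip 20 wide, 70 to 82 above the table, from 30 to 85 out from the pivot; on it a bare metal disc 38 across, 3 thick, centred 48 out. Pipework below is at most 63 high, 54 beyond 25 from the pivot, within 20 of the pipe line. The valves stand at x = 18, y = 55 and 185 in the box's frame; which is which changes.
- tagged_lever_tip (a point): End of the tagged lever, on its centre line, 85 out from the pivot, at mid-height of the grip.
- plain_lever (a joint): Angle of the other valve's lever, counted the same way; starts at 0 to 0.35 and must stay as it is.
- plain_lever_pivot (a point): The same point for the other valve, alike in all but the disc: its grip is plain.
- plain_lever_tip (a point): End of the other valve's lever, 85 out from its pivot.
- tongs: Bystander: wooden scissor tongs, 285 long, 20 high, lying in front of the box at the left (mm). Origin at the pivot, on its underside.
- tray: Bystander: flat cream plastic tray, 170 x 240 x 11, lying on the table to the right (mm). Origin at the centre of its underside.
- fork: Bystander: steel fork, 180 long, lying on the tray (mm). Origin at the centre of its underside.
- tub: Bystander: open cream plastic tub, 170 x 236 x 105, standing to the right behind (mm). Origin at the centre of its underside.
- turner: Bystander: kitchen turner with black handle, 280 long, lying in front at the right (mm). Origin at the centre of its underside.
- shaker: Bystander: steel salt shaker, 48 across, 86 high, standing close in front of the box (mm). Origin at the centre of its underside.
- spice_jar: Bystander: glass spice jar with black cap, 52 across, 95 high, standing close behind the box (mm). Origin at the centre of its underside.
- bowl: Bystander: white bowl, 120 across, 55 high, standing close behind the box (mm). Origin at the centre of its underside.

How it is judged:
By the outcome, as a careful person would: the job done as asked, in the order asked, and still so for the second after the job is handed in, with the robot touching nothing.
It also fails if it takes over 50 s, if anything falls off the work surface, if the arm or the gripper's body presses on something with over 40 N, if the wrist force passes 120 N, or if a joint passes its speed limit or range.

## Working session

There is one attempt and no reset: what is moved stays moved. The work goes in short steps, each a Python script; the robot and the scene stay as the last script left them, time stands still between calls to the robot, and variables do not carry over. Pictures are saved under pics/ and viewed, at most 10 in all, crops included, and the job is handed in when it is done.

```bash
mkdir -p pics; ls
python3 - <<'E'
from workcell import *
import cv2,numpy as np
for n in ("top","side"):
    s=snapshot(n); cv2.imwrite(f"pics/{n}0.png",s["img"]); np.savez(f"{n}0.npz",**s)
    print(n,s["fx"],s["cx"],s["cy"],np.round(s["extrinsics"],3).tolist())
st=read_state(); print(st["clock"],st["eef_pos"],st["eef_rot"],st["wrist_force"])
E
```

```text
pics
top 462.44724440854714 320.41031937184994 199.8512090014616 [[0.029, -0.998, 0.059, 0.433], [-1.0, -0.029, 0.007, -0.131], [-0.005, -0.059, -0.998, 1.403], [0.0, 0.0, 0.0, 1.0]]
side 435.65150186733706 327.5555463818872 198.90205126304713 [[-0.792, -0.378, 0.48, -0.112], [-0.611, 0.483, -0.627, 0.752], [0.005, -0.79, -0.613, 0.922], [0.0, 0.0, 0.0, 1.0]]
0.1 [ 0.25737509 -0.56906737  0.22191581] [-3.14021303e+00  1.02733304e-04  4.24852570e-01] [-1.17979668  0.5998325  -0.58297356]
```

View pics/top0.png

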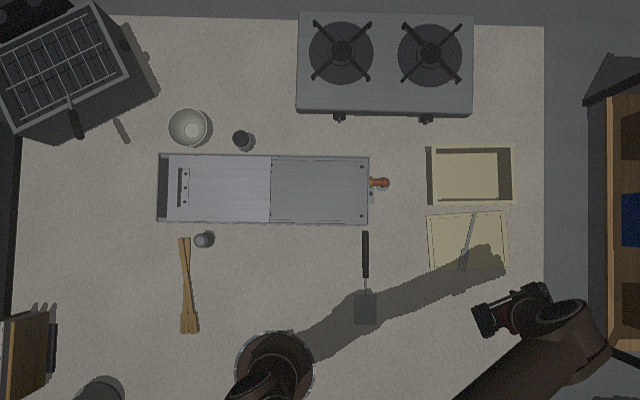

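View pics/side0.png

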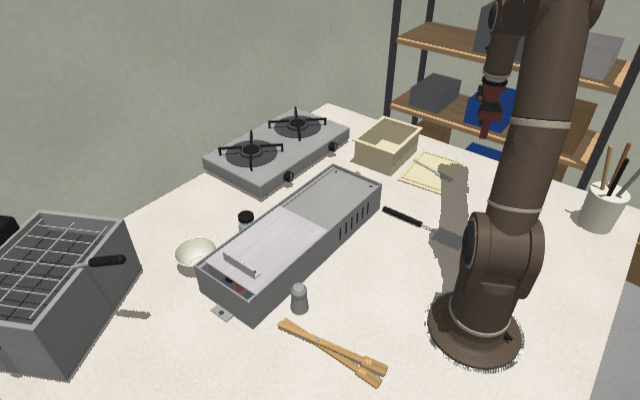

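The top view shows the box at columns 158–368, rows 153–223, with its +y end to the left. The light cover spans columns 168–271, with the pull at column ~180, rows 168–206. The bowl, jar and shaker stand close to the box near its +y end.

```bash
cat > h.py <<'E'
import numpy as np,cv2
from workcell import *
def cloud(s):
    v,u=np.mgrid[0:400,0:640]; z=s["z_map"]
    p=np.stack([(u-s["cx"])/s["fx"]*z,(v-s["cy"])/s["fy"]*z,z],-1)
    T=s["extrinsics"]; return p@T[:3,:3].T+T[:3,3]
def cast(s,uv,h):
    "pixels (n,2) to world points on plane z=h (pinhole cameras)"
    T=s["extrinsics"]; uv=np.asarray(uv,float).reshape(-1,2)
    d=np.c_[(uv[:,0]-s["cx"])/s["fx"],(uv[:,1]-s["cy"])/s["fy"],np.ones(len(uv))]@T[:3,:3].T
    return T[:3,3]+d*((h-T[2,3])/d[:,2])[:,None]
E
python3 - <<'E'
from h import *
s=dict(np.load("top0.npz")); P=cloud(s); ok=s["z_map"]>0
r=np.zeros((400,640),bool); r[145:232,150:376]=1
m=ok&r&(P[...,2]>.085)&(P[...,2]<.115)
n,l,st,_=cv2.connectedComponentsWithStats(m.astype(np.uint8)); k=1+np.argmax(st[1:,4]); print(st[k])
m=l==k
q=P[m]; rc=cv2.minAreaRect(q[:,:2].astype(np.float32)); print("depth rect",rc, cv2.boxPoints(rc).tolist())
v,u=np.nonzero(m); w=cast(s,np.c_[u,v],.105)[:,:2].astype(np.float32); rc=cv2.minAreaRect(w);print("ray rect",rc)
# heights
print(np.histogram(q[:,2],bins=10))
# pull: points above 0.11
mp=ok&r&(P[...,2]>.114)&(P[...,2]<.14); mp[:,:165]=0;mp[:,200:]=0;mp[:160]=0;mp[215:]=0
print("pull",mp.sum(),P[mp].min(0),P[mp].max(0),P[mp].mean(0))
im=s["img"][140:250,140:400]; cv2.imwrite("pics/crop0.png",cv2.resize(im,None,fx=3,fy=3,interpolation=cv2.INTER_CUBIC))
for nme,c in (("shaker",(192,228,216,250)),("jar",(230,126,256,152)),("bowl",(164,104,212,150))):
    a=np.zeros_like(r); a[c[1]:c[3],c[0]:c[2]]=1; a&=ok&(P[...,2]>.03)&(P[...,2]<.11); print(nme,P[a].min(0).round(3),P[a].max(0).round(3))
E
```

```text
[  155   152   215    74 14325]
depth rect ((0.5374330282211304, 0.042740851640701294), (0.19855979084968567, 0.6017907857894897), 0.5968260765075684) [[0.4350242614746094, 0.3425857722759247], [0.44129276275634766, -0.25917235016822815], [0.6398417949676514, -0.2571040689945221], [0.6335732936859131, 0.34465405344963074]]
ray rect ((0.5372666120529175, 0.04234856367111206), (0.19831706583499908, 0.6006615161895752), 0.592215359210968)
(array([ 172, 1162, 2584, 2716, 2773, 2847, 1404,  498,  143,   26]), array([0.08503964, 0.08802796, 0.09101628, 0.0940046 , 0.09699293,
       0.09998125, 0.10296957, 0.10595789, 0.10894621, 0.11193454,
       0.11492286]))
pull 128 [0.47966619 0.2724355  0.1143552 ] [0.58910906 0.27979454 0.13633438] [0.53368476 0.27546319 0.12580469]
shaker [0.366 0.198 0.03 ] [0.406 0.237 0.093]
jar [0.656 0.086 0.031] [0.705 0.136 0.104]
bowl [0.658 0.221 0.03 ] [0.777 0.338 0.065]
```

View pics/crop0.png

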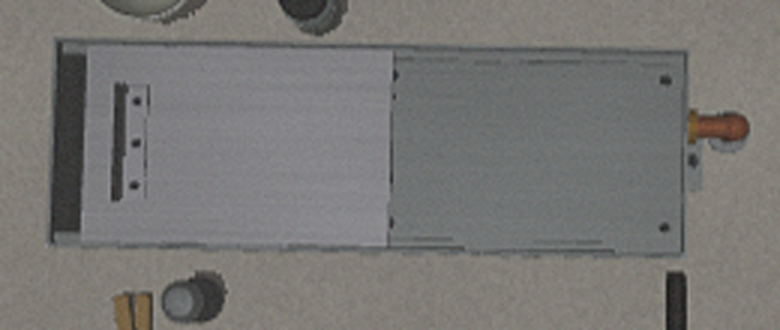

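The box centre is at about (0.537, 0.0425), yaw about +0.6°. The pull's upright is at world y ≈ 0.276, and the shadow side and flange are at −y. I'll make the first push now.

```bash
cat >> h.py <<'E'
C=np.array([.5373,.0425]); YAW=.0104
def W(bx,by,z):
    c,s=np.cos(YAW),np.sin(YAW); return [C[0]+c*bx-s*by,C[1]+s*bx+c*by,z]
def RPY(a=0): return [np.pi,0,np.pi/2+YAW+a]
E
python3 - <<'E'
from h import *
o=RPY()
print(ik(W(0,.258,.25),o), ik(W(0,-.03,.11),o))
grip(.04)
move_to(W(0,.258,.25),o)
movel(W(0,.258,.111),o,velocity=.12,force_limit=8)
st=read_state(); print(st["clock"],st["eef_pos"],st["wrist_force"])
hit=movel(W(0,.20,.111),o,velocity=.06,force_limit=25)
st=read_state(); print(hit,st["clock"],st["eef_pos"],st["wrist_force"])
s=snapshot("side"); cv2.imwrite("pics/side1.png",s["img"][120:340,140:420])
E
```

```text
[ 0.13296582  0.60903863 -1.11577251  1.54162927  0.55588407  1.34139644
 -1.02990738] [ 0.37297436  0.47027141 -0.62837094  1.89447669  0.35050315  0.8878645
 -0.41816414]
5.475 [0.5349619  0.30091281 0.11182623] [ 0.24249892 -0.09725663  0.12584835]
False 6.5917 [0.53551732 0.24209431 0.11131062] [0.38052026 3.70941708 2.79085198]
```

View pics/side1.png

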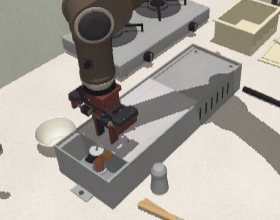

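The crop shows the fingers pushing the cover from the pull (about 3.7 N). The valve at the +y end, with a white disc near crop pixel (97,152), is coming into view. I'll push on to the stop.

Run:
```python
from h import *
o=RPY()
hit=movel(W(0,-.045,.111),o,velocity=.08,force_limit=18)
st=read_state(); print(hit,st["clock"],st["eef_pos"],st["wrist_force"])
p=np.array(st["eef_pos"])
movel([p[0],p[1]+.02,.111],o,velocity=.1)
movel([p[0],p[1]+.02,.26],o,velocity=.2)
st=read_state(); print(st["clock"],st["wrist_force"])
move_to(W(0.0,-.2,.30),o); grip(0)
s=snapshot("top"); np.savez("top1.npz",**s); cv2.imwrite("pics/top1.png",cv2.resize(s["img"][140:240,140:400],None,fx=3,fy=3,interpolation=cv2.INTER_CUBIC))
s=snapshot("side"); np.savez("side1.npz",**s); cv2.imwrite("pics/side2.png",cv2.resize(s["img"][160:340,180:400],None,fx=3,fy=3,interpolation=cv2.INTER_CUBIC))
print(read_state()["clock"])
```

```text
True 9.2167 [0.53702004 0.01388425 0.11099085] [-0.27839861  1.88008073  2.08500071]
10.45 [-0.18995162  0.74155603 -1.08568436]
12.0917
```

View pics/top1.png

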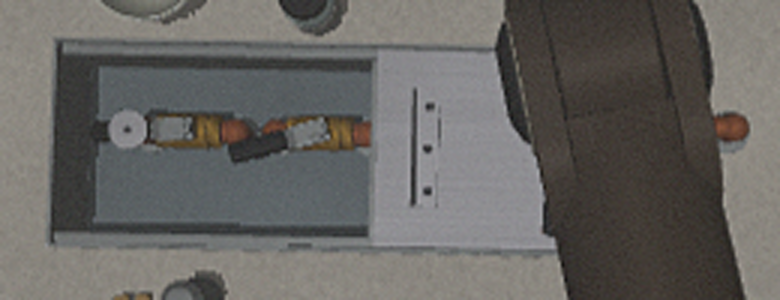

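View pics/side2.png

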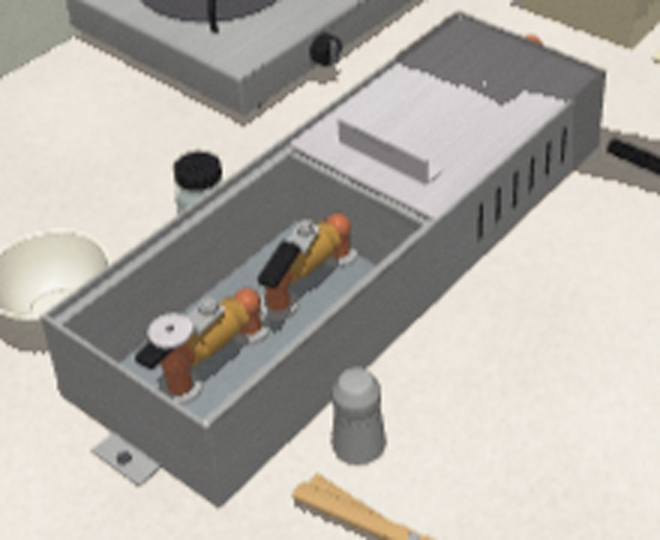

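The top crop shows the cover edge at crop column 371 (pixel ~264). The tagged disc is at crop (127,130), on the +y valve, with its lever near 0. The plain lever, at crop (258,148), is turned a little. I'll measure the cover edge and the disc, and check the arc.

```bash
cat >> h.py <<'E'
PIV=np.array([.018,.185])
def B(w):
    c,s=np.cos(YAW),np.sin(YAW); d=np.asarray(w)[...,:2]-C; return np.stack([c*d[...,0]+s*d[...,1],-s*d[...,0]+c*d[...,1]],-1)
def pose(th,d=.020,r=.0785,z=.066):
    u=np.array([-np.sin(th),np.cos(th)]); n=np.array([u[1],-u[0]])
    p=PIV+r*u+d*n; return W(p[0],p[1],z),RPY(th-np.pi/2)
E
cat > meas.py <<'E'
from h import *
def discs(s):
    g=cv2.cvtColor(s["img"],cv2.COLOR_BGR2GRAY); P=cloud(s); b=B(P)
    m=((g>125)&(abs(b[...,0])<.08)&(b[...,1]>.08)&(b[...,1]<.285)&(P[...,2]>.06)).astype(np.uint8)
    n,l,st,c=cv2.connectedComponentsWithStats(m)
    return [(st[i,4],c[i].round(1),B(cast(s,c[i],.085))[0].round(4)) for i in range(1,n) if st[i,4]>15]
def blacks(s):
    g=s["img"].max(2); P=cloud(s); out=[]
    m=((g<55)&(abs(B(P)[...,0])<.075)&(B(P)[...,1]>.01)&(B(P)[...,1]<.285)&(P[...,2]>.064)&(P[...,2]<.095)).astype(np.uint8)
    n,l,st,_=cv2.connectedComponentsWithStats(m)
    for i in range(1,n):
        if st[i,4]<25: continue
        v,u=np.nonzero(l==i); r=cv2.minAreaRect(B(cast(s,np.c_[u,v],.082)).astype(np.float32)); out.append((st[i,4],np.round(r[0],4),np.round(r[1],3),round(r[2],1)))
    return out
E
python3 - <<'E'
from meas import *
for n in ("top1","side1"):
    s=dict(np.load(n+".npz")); print(n,"disc",discs(s),"grips",blacks(s))
s=dict(np.load("top1.npz")); g=cv2.cvtColor(s["img"],cv2.COLOR_BGR2GRAY).astype(int)
for r in (165,185,205):
    c=255+np.argmax(np.diff(g[r,255:275])); print("cover edge y",B(cast(s,[c+.5,r],.099)))
for a in np.radians([-5,0,20,45,70,90,95]): q=ik(*pose(a)); print(None if q is None else q.round(2))
E
```

```text
top1 disc [(np.int32(107), array([182.3, 182.7]), array([0.0135, 0.2324]))] grips [(np.int32(29), array([0.0125, 0.2615]), array([0.017, 0.014]), 2.1), (np.int32(97), array([0.0004, 0.1089]), array([0.02 , 0.055]), 17.1)]
side1 disc [(np.int32(211), array([240.5, 267.5]), array([0.008 , 0.2229]))] grips [(np.int32(99), array([-0.0064,  0.1155]), array([0.019, 0.056]), 17.2), (np.int32(48), array([0.004 , 0.2637]), array([0.02 , 0.021]), 7.4)]
cover edge y [[ 0.06696182 -0.00091421]]
cover edge y [[0.00966883 0.01461538]]
cover edge y [[-0.04676768 -0.0010277 ]]
[-0.12  0.71 -0.65  1.63  0.5   0.97 -2.6 ]
[-0.12  0.71 -0.67  1.64  0.51  0.97 -2.53]
[-0.09  0.7  -0.74  1.7   0.56  0.96 -2.25]
[-0.03  0.68 -0.83  1.79  0.61  0.95 -1.89]
[ 0.06  0.67 -0.91  1.87  0.65  0.93 -1.49]
[ 0.11  0.64 -0.93  1.92  0.65  0.91 -1.13]
[ 0.13  0.64 -0.93  1.93  0.65  0.91 -1.04]
```

In the top view the disc lies 48 mm from the (18,185) pivot, at lever angle ≈ 0.09. The cover's end position and the finger contact (pull face at −38.6 mm, against −39 expected) agree with the end stop. Next is the lever arc.

Run:
```python
from h import *
p,o=pose(0,d=.04,z=.20); move_to(p,o)
p,o=pose(0,d=.04); print(movel(p,o,velocity=.1,force_limit=8), read_state()["clock"],read_state()["wrist_force"])
p,o=pose(0.02,d=.021); print(movel(p,o,velocity=.05,force_limit=12))
for th in np.r_[np.linspace(.15,1.5,10),1.56,1.61,1.66,1.71]:
    p,o=pose(th,d=.020); hit=movel(p,o,velocity=.06,force_limit=14)
    st=read_state(); print(round(th,2),hit,round(st["clock"],1),np.round(st["wrist_force"],1),B(st["eef_pos"]).round(4),np.round(st["eef_rot"][2],3))
    if hit: break
```

```text
False 15.5 [-0.21119901 -0.16407056 -0.04069332]
False
0.15 False 16.4 [ 0.  -0.1  0.3] [0.0263 0.2655] 0.158
0.3 False 16.8 [1.2 0.9 0.2] [0.0141 0.266 ] 0.306
0.45 False 17.1 [0.6 0.7 0.6] [0.0019 0.2644] 0.456
0.6 False 17.4 [0.7 0.7 0.8] [-0.0098  0.261 ] 0.606
0.75 False 17.8 [0.5 0.8 0.4] [-0.0208  0.2559] 0.755
0.9 False 18.1 [0.5 1.  0.2] [-0.031   0.2492] 0.905
1.05 False 18.5 [-0.6  1.3  0. ] [-0.0401  0.2412] 1.055
1.2 False 18.9 [-1.   1.   0.4] [-0.0479  0.2319] 1.205
1.35 False 19.2 [-0.5  1.6  0.5] [-0.0542  0.2216] 1.355
1.5 False 19.6 [-0.5  1.5  0.7] [-0.0589  0.2104] 1.505
1.56 False 19.8 [-1.   2.1  1. ] [-0.0603  0.206 ] 1.566
1.61 False 20.1 [ 1.1 12.  -6.6] [-0.061   0.2052] 1.619
1.66 False 20.3 [  4.   22.  -14.2] [-0.0616  0.2051] 1.671
1.71 False 20.6 [  5.4  34.2 -22.9] [-0.0622  0.205 ] 1.723
```

The force climbs from θ ≈ 1.57, so the lever is at its stop. I'll back off, rise and check.

Run:
```python
from meas import *
p,o=pose(np.pi/2,d=.045); movel(p,o,velocity=.08)
p,o=pose(np.pi/2,d=.045,z=.28); movel(p,o,velocity=.2)
move_to(W(0,-.2,.30),RPY())
s=snapshot("top"); t=snapshot("side"); print(discs(s),blacks(s),blacks(t),read_state()["clock"],read_state()["wrist_force"])
a=cv2.resize(s["img"][100:240,140:400],None,fx=2.2,fy=2.2); b=cv2.resize(t["img"][160:340,180:400],None,fx=1.5,fy=1.5)
im=np.zeros((a.shape[0]+b.shape[0],a.shape[1],3),np.uint8); im[:a.shape[0]]=a; im[a.shape[0]:,:b.shape[1]]=b; cv2.imwrite("pics/end.png",im)
P0=np.load("top1.npz")["img"]; d=cv2.absdiff(P0,s["img"]).max(2)>40; d[:,305:]=0; v,u=np.nonzero(d); print(d.sum(),u.min(),u.max(),v.min(),v.max())
```

```text
[(np.int32(114), array([198.3, 198.4]), array([-0.0307,  0.1849]))] [(np.int32(89), array([0.0005, 0.1086]), array([0.02 , 0.054]), 15.1), (np.int32(34), array([-0.058 ,  0.1828]), array([0.017, 0.017]), 2.0)] [(np.int32(98), array([-0.0066,  0.1159]), array([0.019, 0.055]), 17.2), (np.int32(50), array([-0.0621,  0.1906]), array([0.022, 0.022]), 82.1)] 24.0667 [ 0.92301604  0.84912251 -0.31637073]
477 173 304 154 399
```

View pics/end.png

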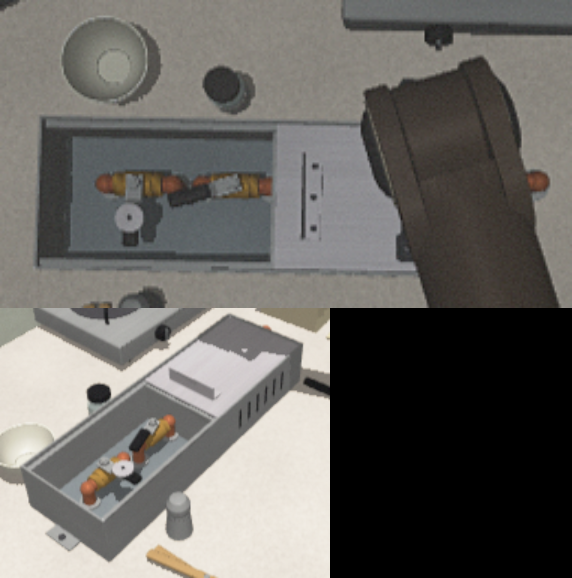

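The disc is at (−30.7, 184.9) mm in the box frame, straight across the pipe at 90°. The plain lever hasn't moved, the cover is at its stop, the bystanders are in place and the hand is clear.

```bash
python3 -c "
from workcell import *
print(sign_off())"
```

```text
the job is handed in; nothing more can be done
None
```

The job is handed in at about 24 s: the cover is pushed to its end stop, the tagged valve is turned to its shut stop, the plain valve and kitchen things are where they were, and the hand is clear.

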